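# Hang the pipette on the free branch of the pipette carousel

### The arm

A 6-joint arm with a two-finger parallel gripper is mounted at the origin on the work surface. World frame = base frame: x ahead of the robot, y to its left, z up, the work surface at z = 0. Lengths are in mm, angles in rad, forces in N, time in s.
With the tool pointing down it reaches from about 350 to 775 mm from the base axis. Payload 7.3 kg.
Tool frame: the origin (TCP) lies at the very end of the fingers, on their centre line; the grasp point (between the pads) lies 19 mm behind it; z points along the fingers, y is the line along which they close (so a half turn about z gives the same grasp; the last joint's range is limited). The gripper opens to 92 mm and grips with 3 to 60 N. Pads are 19 mm wide; open, the fingers measure 130 mm over their backs; the gripper's body (75 mm by 190 mm) begins 47 mm behind the grasp point.
Start: joints at [1.152, 0.342, 1.524, -0, 1.275, -0.146], TCP at [141.435, 505.61, 226.741] pointing down, gripper open.
Joint ranges: [-2.53, 2.53], [-0.77, 2.02], [0.04, 2.7], [-1, 4.14], [0.28, 2.66], [-3.11, 3.11]. Speed limits (rad/s): [2.57, 2.57, 3.14, 3.14, 3.14, 3.14].

### API

Orientations are given as [roll, pitch, yaw] about the fixed x, y, z axes, in that order (R = Rz(yaw) Ry(pitch) Rx(roll)).
In Python, from plant import get_obs, vision, workorder gives the robot as it stands.
- The arm moves only by the shell command python3 -m pendant 'ROWS' [OPENING]. ROWS is a JSON object of lists of equal length, an entry for each row: "dp": the shift along the tool's x, y, z in m, a list of three; "rotation": the turn, a rotation vector about the tool's x, y, z in rad, a list of three. A call has 1 to 8 rows; each row is the pose to reach, as a shift and turn from the pose commanded when the call began, along the tool's axes at that moment; what a row does not reach only later rows make up. A row lasts 1/8 s, in which the tool goes at most 62.5 mm and 10.7 degrees, less where a joint would pass 70% of its speed; a pose out of reach is approached as far as the arm can. A call with a gripper value outside its range is refused whole. OPENING is the finger opening in m, from 0 to 0.0918, set as the call begins (- or left out, the last holds). The fingers move at their own pace and stop on an object; the grip force is fixed at half the most. Time passes only in rows, so rows that repeat a pose let the fingers close. It gives the time, the measured TCP pose, the force, the opening and the grip force at its end, in the units of the state.
- get_obs(): the state, without advancing time (a new reading comes with each control period).
- vision.capture(name): name is "side" or "top" or "wrist"; returns a dict with "pixels" (384x512x3 uint8, red, green, blue), "vfov" (degrees; the focal length in pixels is half the picture's height over the tangent of half this angle, whatever the lens; pixels are square), "cx", "cy" (the principal point, pixels), "dist" ([k1, k2, p1, p2, k3] as OpenCV has them; the pictures are not rectified), "pose" (4x4, takes a point from camera to world coordinates); the wrist camera has in their place "T_tool_cam" (4x4, takes a point from camera to tool coordinates, whose origin is the TCP and whose axes are the flange's). Camera axes: x right, y up, looking along -z (the intrinsics and any distortion apply to the point x, -y, -z); pixel columns grow to the right and rows downward; lengths in mm; the calibration is good to about 2 mm. A picture is of the moment at which its call begins: read the wrist's pose just before it. There is no depth.
- workorder.close_job(): hands the job in; it is judged then, once.
The state is a dict: "time": time; "joint_positions": joint angles; "dq": joint speeds; "tau": joint torques, N m; "tool_pos": TCP position; "tcp_rot": TCP orientation; "contact_force": force on the tool from outside, world axes, zero at the start; "moment": the same for the moment, N m; "grip_width": finger opening in mm; "finger_force": force on a finger pad.
Only numpy, scipy, OpenCV 4.12 (cv2) and the standard library are available. Lean on these libraries where they do the work, as an engineer would, in place of code of your own. Each camera call takes 0.05 s, during which the arm holds its last target. There are 200 camera calls.

### The job

First turn the pipette carousel by the bar on top until its one empty branch stands over the pointer nose of the base. Then take the pipette out of the bench rest and hang it on that branch: carry it in over the lips, lower it gently while holding it until its collar rests on the two tines (no drop, no hard push), and have it slid fully home against the back of the branch. Leave it hanging upright and leave the other things on the bench alone.

Things in the scene. Friction and masses are not known exactly. Their poses are not given: they have to be found in the camera images.
- stand: Pipette carousel, fixed to the bench; origin on its vertical turning axis at bench level. Grey base 170 across, 16 high, with a pointer nose 14 wide along this frame's -x (roughly to the robot). Above, a head turns: five equal forked branches 72 degrees apart, four with pipettes like the loose one (fixed to the head, their tops 75 above the tines, out to 108 from the axis), one empty.
- nose (a point): Outer end of the base's pointer nose, 135 from the turning axis, 12 above the bench. The nose points from the axis to here.
- home (a point): Fixed to the base: where the underside of the collar of a pipette hung fully home (80 from the axis) would be with the empty branch over the nose and the head at its middle height. The column is clamped at an unknown height, so the real tine tops (all that turns, too) lie up to 8 mm higher or lower than this point (165 above the bench): find them by feel.
- fork (a point): Fixed to the base, 115 from the axis, at middle height: tops of the empty branch's end lips, once over the nose. Each branch is a level fork, open outwards: two tines 9 wide, 8 thick, slot 21 wide between; lips 6 high at 112 to 118 from the axis; upright back wall 14 high, its face at 62. With its shaft in the slot and its collar down behind the lips a pipette stands 80 (home) to 94 from the axis.
- bar (a point): Fixed to the base, on the turning axis: middle of the turning bar on top of the head if the head is at its middle height (real one up to 8 mm higher or lower). The bar is black, 64 long, 14 wide, 28 tall (34 to 62 above the tine tops), and lies along the empty branch. Free all round to 52 from the axis.
- carousel (a joint): Turn of the head, rad, counterclockwise seen from above; 0 when the empty branch stands over the nose (along -x of the stand's frame); at value a the branch and the bar are turned by a from there. It starts at 0.8 to 2.2: turn it clockwise. Stops at -3.1 and 3.1. Drag about 0.15 N m; it stays where it is left.
- pipette: Loose pipette, 0.08 to 0.17 kg, 200 long, upright in the bench rest. Origin: centre of its tip end, z up along it. Shaft 16 thick from 60 to 125, tapering to 10 at the tip; collar 36 across from 125 to 131; handle 28 (x) by 24 (y) from 131 to 183, gripped over its y faces; finger rest out to 28 on -x from 175 to 181; plunger button 18 across up to 200.
- rest: Bench rest, fixed: a grey block 70 by 70 by 55 high, origin at the centre of its underside; a square socket, 21 wide and 50 deep, in the middle of its top holds the pipette's tip end, which stands on the socket's floor 5 above the bench.
- sharps_tub: Bystander: yellow tub with a red cap, 120 across, 110 high, origin under its centre.
- slide_box: Bystander: flat blue slide box 87 by 102 by 36, origin under its centre.
- bottle: Bystander: amber bottle 52 across, 120 high, origin under its centre.
Things that resemble listed ones, but are neither listed nor needed, are in the scene too. What is meant by the pipette is not red, and is the larger of those in its own colour.

How it is judged:
By the outcome, as a careful person would: the job done as asked, in the order asked, and still so for the second after the job is handed in, with the robot touching nothing.
It also fails if it takes over 67 s, if anything falls off the work surface, if the arm or the gripper's body presses on something with over 40 N, if the wrist force passes 120 N, or if a joint passes its speed limit or range.

## Working session

There is one attempt and no reset: what is moved stays moved. The work goes in short steps, Python scripts to look and compute and a shell command to move; the robot and the scene stay as the last step left them, time stands still between calls to the robot, and variables do not carry over. Pictures are saved under pics/ and viewed, at most 10 in all, crops included, and the job is handed in when it is done.

```bash
ls; mkdir -p pics; cat > h.py <<'E'
import numpy as np, cv2, json
from plant import get_obs, vision, workorder
from scipy.spatial.transform import Rotation as R
def tool():
    o=get_obs(); T=np.eye(4); T[:3,:3]=R.from_euler('xyz',o['tcp_rot']).as_matrix(); T[:3,3]=o['tool_pos']; return T,o
def cap(n,f):
    T,o=tool(); c=vision.capture(n); cv2.imwrite('pics/'+f+'.png',c['pixels'][:,:,::-1])
    P=np.array(c['pose']) if 'pose' in c else T@np.array(c['T_tool_cam'])
    d=dict(vfov=c['vfov'],cx=c['cx'],cy=c['cy'],dist=list(map(float,c['dist'])),P=P.tolist()); json.dump(d,open('pics/'+f+'.json','w')); return c
def cam(f):
    d=json.load(open('pics/'+f+'.json')); fl=192/np.tan(np.radians(d['vfov'])/2)
    return np.array([[fl,0,d['cx']],[0,fl,d['cy']],[0,0,1]]),np.array(d['dist']),np.array(d['P'])
def ray(f,uv):
    K,D,P=cam(f); x=cv2.undistortPoints(np.array([[uv]],float),K,D)[0,0]
    return P[:3,3],P[:3,:3]@np.array([x[0],-x[1],-1])
def atz(f,uv,z):
    o,d=ray(f,uv); return o+d*(z-o[2])/d[2]
def proj(f,p):
    K,D,P=cam(f); q=(np.atleast_2d(p)-P[:3,3])@P[:3,:3]; q=q*[1,-1,-1]
    return cv2.projectPoints(q,np.zeros(3),np.zeros(3),K,D)[0][:,0]
def tri(obs):
    A=np.zeros((3,3));b=np.zeros(3)
    for f,uv in obs:
        o,d=ray(f,uv); d=d/np.linalg.norm(d); M=np.eye(3)-np.outer(d,d); A+=M;b+=M@o
    return np.linalg.solve(A,b)
E
python3 - <<'E'
from h import *
for n in('top','side','wrist'): c=cap(n,n+'0')
a=[cv2.imread(f'pics/{n}0.png') for n in('top','side','wrist')]
b=np.zeros((600,800,3),np.uint8)
cv2.imwrite('pics/t.png',cv2.resize(a[0],(800,600),interpolation=3))
cv2.imwrite('pics/s.png',cv2.resize(a[1],(800,600),interpolation=3))
print(get_obs()); print(cam('top0'),cam('side0'))
E
```

```text
pics
{'time': 0.15, 'joint_positions': array([ 1.15197923e+00,  3.42535008e-01,  1.52474224e+00,  3.14531626e-06,
        1.27541080e+00, -1.46001658e-01]), 'dq': array([ 0.00043027, -0.00176726, -0.00352184, -0.0006166 , -0.00069153,
        0.00091794]), 'tau': array([ 1.25884453e-03, -4.31463110e+01, -2.44354069e+01,  7.19047501e-02,
        5.36909723e-02, -1.14339480e-04]), 'tool_pos': array([141.32009395, 505.32804812, 226.23830213]), 'tcp_rot': array([-3.14050935e+00, -1.62338711e-04,  2.86877621e+00]), 'contact_force': array([-0.48885216, -0.61263801, -0.08335921]), 'moment': array([-0.00398162,  0.0358707 ,  0.06807513]), 'finger_force': 0.0, 'grip_width': 91.81114997585185}
(array([[359.93330441,   0.        , 256.12031385],
       [  0.        , 359.93330441, 197.33955275],
       [  0.        ,   0.        ,   1.        ]]), array([-0.06866998,  0.        ,  0.        ,  0.        ,  0.        ]), array([[ 6.68158040e-03,  9.87868510e-01, -1.55148844e-01,
         4.53019771e+02],
       [-9.99553770e-01,  1.11150576e-02,  2.77257401e-02,
        -1.34981466e+02],
       [ 2.91138739e-02,  1.54894360e-01,  9.87501959e-01,
         1.06164901e+03],
       [ 0.00000000e+00,  0.00000000e+00,  0.00000000e+00,
         1.00000000e+00]])) (array([[493.21195826,   0.        , 261.56222696],
       [  0.        , 493.21195826, 197.1445797 ],
       [  0.        ,   0.        ,   1.        ]]), array([0.0407644, 0.       , 0.       , 0.       , 0.       ]), array([[ 9.55161549e-01,  1.41643035e-01, -2.60007050e-01,
         2.67085641e+02],
       [-2.96057974e-01,  4.44996732e-01, -8.45179025e-01,
        -1.25596953e+03],
       [-4.01143439e-03,  8.84259667e-01,  4.66978317e-01,
         7.61833008e+02],
       [ 0.00000000e+00,  0.00000000e+00,  0.00000000e+00,
         1.00000000e+00]]))
```

View pics/t.png

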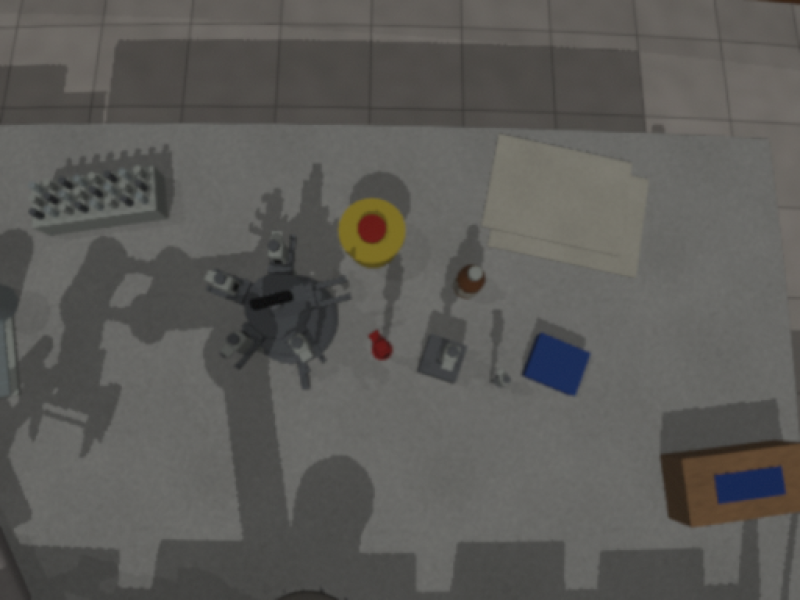

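View pics/s.png

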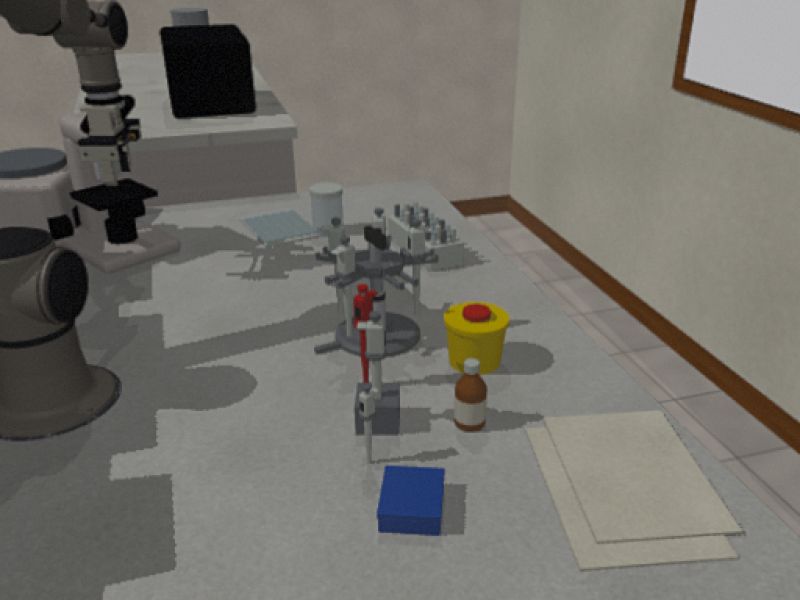

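The top view shows the loose grey pipette in the rest at about (452,355), a red one at (380,345), and a small grey-white one standing free at (500,378). The carousel is at (290,310), with its bar at (271,299) and the nose towards the bottom. In the side view, the rest pipette is at (375,335), the red one at (363,300) and the small one at (367,400).
Of the candidates (rest pipette, red one, small free-standing one, four carousel ones), I choose the one in the rest: it isn't red and is the larger of its colour. I'll check that in close crops.

```bash
python3 - <<'E'
from h import *
t=cv2.imread('pics/top0.png')[135:265,125:365]; s=cv2.imread('pics/side0.png')[125:305,190:330]
f=lambda i:cv2.convertScaleAbs(i,alpha=1.6,beta=10)
cv2.imwrite('pics/tc.png',cv2.resize(f(t),None,fx=3.33,fy=3.33,interpolation=2))
cv2.imwrite('pics/sc.png',cv2.resize(f(s),None,fx=3.33,fy=3.33,interpolation=2))
E
```

```text
(no output)
```

View pics/tc.png

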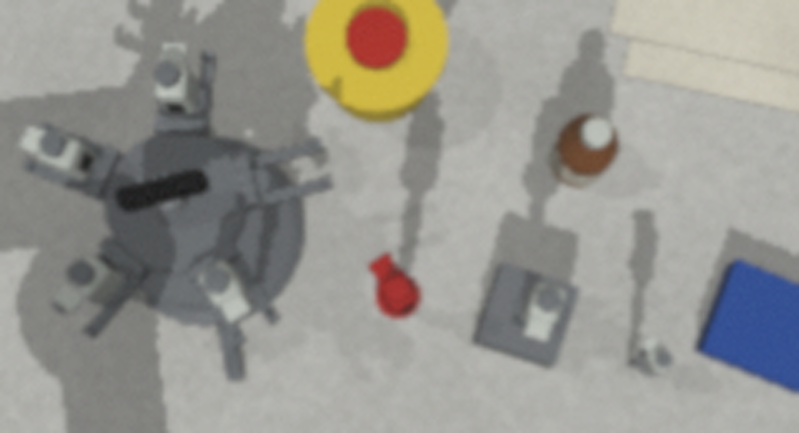

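View pics/sc.png

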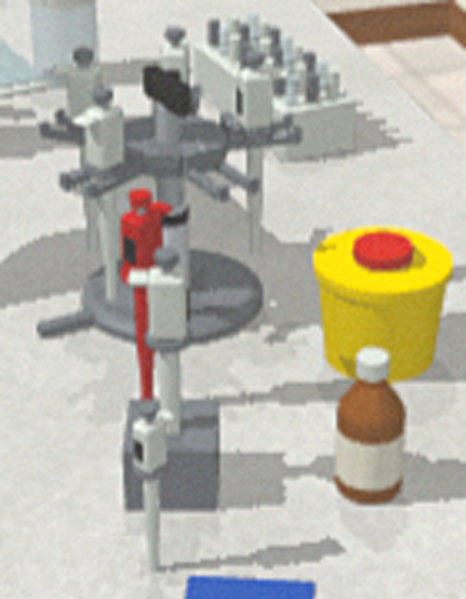

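The crops confirm the choice. In the rest (top crop block (525,315), button (550,298)) is the large grey pipette with its finger rest pointing down in the image. The small twin is at (652,355) and the red one at (398,295). The empty branch points right, to (325,170), and the nose end is at (234,378).

```bash
python3 - <<'E'
from h import *
T=lambda x,y:(x/3.33+125,y/3.33+135)
S=lambda x,y:(x/3.33+190,y/3.33+125)
c=atz('top0',T(204,226),16); n=atz('top0',T(234,376),12)
print('centre top',c,'nose',n,np.linalg.norm((n-c)[:2]))
print('side nose',atz('side0',S(43,328),12),'side base centre',atz('side0',S(172,290),16))
b1,b2=atz('top0',T(119,196),227),atz('top0',T(208,180),227)
print('bar',b1,b2,np.linalg.norm((b1-b2)[:2]))
print('bar tri', tri([('top0',T(163,188)),('side0',S(168,84))]))
print('button tri',tri([('top0',T(549,293)),('side0',S(165,255))]))
print('button z205',atz('top0',T(549,293),205),atz('side0',S(165,255),205))
for p in [(505,262),(577,287),(552,367),(475,341)]: print('rest',atz('top0',T(*p),55))
print('fingerrest end',atz('top0',T(540,340),183))
print('tine ends',atz('top0',T(328,153),165),atz('top0',T(330,183),165))
print('red',tri([('top0',T(398,295)),('side0',S(140,192))]))
print('small',tri([('top0',T(655,350)),('side0',S(150,408))]))
E
```

```text
centre top [598.63180035  40.01691779  16.        ] nose [468.2812715   10.16732242  12.        ] 133.72456287245558
side nose [469.88709467  -5.66072562  12.        ] side base centre [595.21531689  18.78114598  16.        ]
bar [589.89751118  65.39169847 227.        ] [602.04222695   3.08790569 227.        ] 63.47642645830833
bar tri [599.9138733   37.44659148 211.84872737]
button tri [ 525.47898203 -240.78005675  197.74545101]
button z205 [ 526.41106146 -240.20547949  205.        ] [ 520.56089464 -253.84285997  205.        ]
rest [ 565.22468491 -221.43233966   55.        ]
rest [ 544.53820263 -282.45144304   55.        ]
rest [ 477.21480925 -260.74392301   55.        ]
rest [ 498.45255999 -196.14473661   55.        ]
fingerrest end [ 493.74330758 -236.05489107  183.        ]
tine ends [635.04190463 -77.12144615 165.        ] [611.86259386 -79.126326   165.        ]
red [ 528.57090339 -132.53112017  196.59934487]
small [ 488.0597984  -331.81971378  130.66489929]
```

```bash
cat >> h.py <<'E'
def go(p,yaw,tilt=None):
    "print dp (m) and rotvec for tool-down goal p (mm), yaw"
    T,o=tool(); G=R.from_euler('xyz',[np.pi,0,yaw]); M=R.from_matrix(T[:3,:3])
    print('dp',np.round(M.inv().apply(np.array(p)-T[:3,3])/1000,4),'rot',np.round((M.inv()*G).as_rotvec(),4))
E
python3 - <<'E'
from h import *
c=vision.capture('wrist'); print(np.round(c['T_tool_cam'],3),c['vfov'])
go([141,505,400],2.869)
go([560,40,400],1.763)
E
```

```text
[[ 1.00000e-03  9.50000e-01  3.11000e-01  8.50900e+01]
 [ 1.00000e+00 -1.00000e-03  0.00000e+00  5.32000e-01]
 [ 0.00000e+00  3.11000e-01 -9.50000e-01 -1.57132e+02]
 [ 0.00000e+00  0.00000e+00  0.00000e+00  1.00000e+00]] 64.28715935846363
dp [ 0.0002 -0.0006 -0.1737] rot [-0.0009 -0.0001 -0.0002]
dp [-0.5286 -0.3355 -0.1735] rot [-8.0000e-04  4.0000e-04  1.1058e+00]
```

```bash
python3 -m pendant '{"dp":[[0,0,-0.06],[-0.05,-0.03,-0.12],[-0.1,-0.06,-0.17],[-0.15,-0.09,-0.17],[-0.20,-0.12,-0.17],[-0.25,-0.16,-0.17],[-0.3,-0.19,-0.17],[-0.35,-0.22,-0.17]],"rotation":[[0,0,0],[0,0,0.1],[0,0,0.28],[0,0,0.45],[0,0,0.62],[0,0,0.78],[0,0,0.94],[0,0,1.106]]}' 0.04
python3 - <<'E'
from h import *
go([600,20,390],1.763)
E
```

```text
time: 1.2
tool_pos: [410.9, 207.5, 396.9]
tcp_rot: [3.141, -0.0, 1.757]
contact_force: [1.1, 0.1, -0.0]
grip_width: 39.9
finger_force: 0.0
dp [-0.2193  0.151   0.0069] rot [ 0.0005 -0.0003 -0.0057]
```

```bash
python3 -m pendant '{"dp":[[-0.045,0.03,0],[-0.09,0.06,0],[-0.135,0.09,0],[-0.18,0.12,0],[-0.219,0.151,0.007],[-0.219,0.151,0.007],[-0.219,0.151,0.007]],"rotation":[[0,0,0],[0,0,0],[0,0,0],[0,0,0],[0,0,0],[0,0,0],[0,0,0]]}'
python3 - <<'E'
from h import *
cap('wrist','w1')
i=cv2.imread('pics/w1.png')
cv2.imwrite('pics/w1b.png',cv2.resize(cv2.convertScaleAbs(i,alpha=1.4,beta=10),(800,600),interpolation=2))
E
```

```text
time: 2.08
tool_pos: [599.7, 23.4, 389.3]
tcp_rot: [-3.141, -0.001, 1.763]
contact_force: [0.9, 0.2, 0.3]
grip_width: 40.1
finger_force: 0.0
```

View pics/w1b.png

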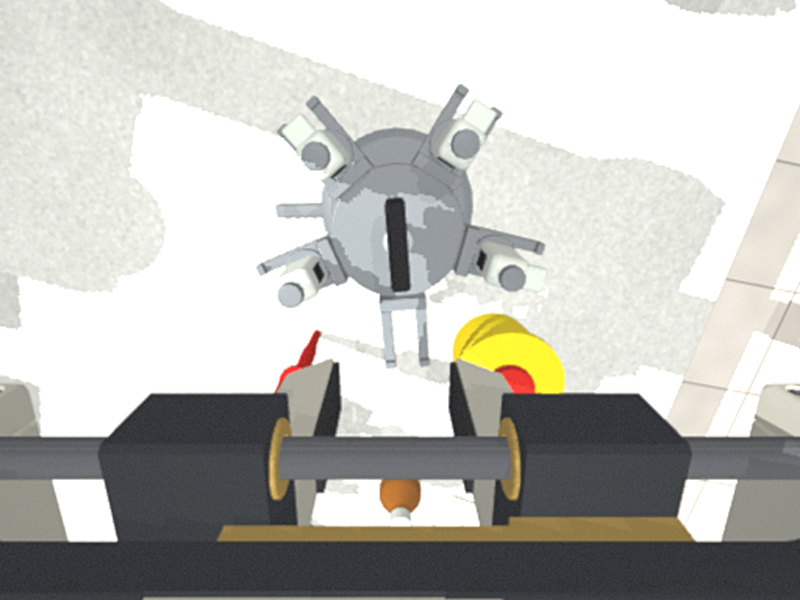

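The wrist view shows the whole carousel: nose end (279,210), empty branch's lips (391,366) and (424,362), bar end (400,291), and pipette buttons at (316,152), (466,143), (512,277) and (291,293). Next I fit one model to all three cameras.

```bash
cat > fit.py <<'E'
from h import *
from scipy.optimize import least_squares
T=lambda x,y:(x/3.33+125,y/3.33+135)
S=lambda x,y:(x/3.33+190,y/3.33+125)
W=lambda x,y:((x+.5)/1.5625-.5,(y+.5)/1.5625-.5)
q=np.radians(72)
def pt(p,k):
    x,y,yaw,a,dh=p
    kind=k[0]
    def pol(r,th,z,lat=0): return [x+r*np.cos(th)-lat*np.sin(th), y+r*np.sin(th)+lat*np.cos(th), z]
    b=yaw+np.pi+a
    if kind=='nose': return pol(135,yaw+np.pi,12)
    if kind=='base': return [x,y,16]
    if kind=='lip': return pol(118,b,171+dh,k[1])
    if kind=='bar': return pol(k[1],b,227+dh)
    if kind=='btn': return pol(80,b+k[1]*q,240+dh)
# btn k: ccw from above
obs=[('w1',W(279,210),('nose',)),('w1',W(391,367),('lip',-15)),('w1',W(424,363),('lip',15)),('w1',W(400,291),('bar',32)),
('w1',W(512,277),('btn',1)),('w1',W(466,143),('btn',2)),('w1',W(316,153),('btn',3)),('w1',W(291,293),('btn',4)),
('top0',T(234,378),('nose',)),('top0',T(204,226),('base',)),('top0',T(208,181),('bar',32)),('top0',T(119,195),('bar',-32)),
('top0',T(168,73),('btn',1)),('top0',T(54,147),('btn',2)),('top0',T(82,272),('btn',3)),('top0',T(218,275),('btn',4))]
if __name__=='__main__':
  def res(p): return np.concatenate([proj(f,pt(p,k))[0]-uv for f,uv,k in obs])
  for sub in ('w1','top0',''):
    o2=obs; obs=[o for o in obs if o[0].startswith(sub)]
    r=least_squares(res,[599,39,.22,1.55,0],loss='soft_l1'); print(sub,np.round(r.x,3)); print(np.round(res(r.x),1).reshape(-1,2).tolist()); obs=o2
E
python3 fit.py
```

```text
w1 [ 5.98664e+02  4.15690e+01  2.12000e-01  1.62500e+00 -6.79400e+00]
[[-2.4, 0.1], [-0.5, -0.8], [0.2, 0.3], [0.8, -0.7], [0.3, 0.3], [0.1, -0.3], [0.1, 0.8], [-0.4, 0.1]]
top0 [ 5.99137e+02  3.85020e+01  2.11000e-01  1.63500e+00 -1.48540e+01]
[[-0.0, -0.2], [0.5, -0.2], [-0.9, -1.6], [-0.2, 1.1], [-0.1, 0.4], [0.2, -0.8], [0.5, -0.1], [-0.1, 1.0]]
 [ 5.98816e+02  4.00970e+01  2.06000e-01  1.63400e+00 -1.07730e+01]
[[-2.4, 0.5], [-0.3, -1.1], [0.1, -0.0], [0.7, -0.4], [-0.7, 0.4], [-0.9, 1.2], [0.5, 2.4], [0.4, 0.5], [-0.8, -0.1], [-0.0, -0.1], [-1.8, -1.7], [-1.3, 0.9], [-1.0, 0.1], [-0.9, -1.2], [-0.8, -0.3], [-1.2, 1.1]]
```

```bash
python3 - <<'E'
from h import *
go([599,40.5,300],1.84);go([599,40.5,204],1.84)
E
```

```text
dp [0.0164 0.0027 0.09  ] rot [ 0.0002 -0.0003 -0.0765]
dp [0.0164 0.0027 0.186 ] rot [ 0.0002 -0.0003 -0.0765]
```

```bash
python3 -m pendant '{"dp":[[0.0164,0.0027,0.045],[0.0164,0.0027,0.09],[0.0164,0.0027,0.11],[0.0164,0.0027,0.13],[0.0164,0.0027,0.15],[0.0164,0.0027,0.17],[0.0164,0.0027,0.186],[0.0164,0.0027,0.186]],"rotation":[[0,0,-0.0765],[0,0,-0.0765],[0,0,-0.0765],[0,0,-0.0765],[0,0,-0.0765],[0,0,-0.0765],[0,0,-0.0765],[0,0,-0.0765]]}'
python3 -m pendant '{"dp":[[0,0,0],[0,0,0],[0,0,0],[0,0,0],[0,0,0]],"rotation":[[0,0,0],[0,0,0],[0,0,0],[0,0,0],[0,0,0]]}' 0.0
python3 -c "
from h import *
print(get_obs())"
```

```text
time: 3.12
tool_pos: [598.7, 40.4, 203.2]
tcp_rot: [-3.14, -0.001, 1.84]
contact_force: [0.8, 0.2, 0.6]
grip_width: 40.3
finger_force: 0.0
time: 3.75
tool_pos: [599.0, 39.5, 204.3]
tcp_rot: [-3.141, 0.0, 1.839]
contact_force: [-5.5, -1.0, 5.5]
grip_width: 13.6
finger_force: 30.0
{'time': 3.75, 'joint_positions': array([-6.15684472e-02,  4.98187919e-01,  1.34021300e+00, -4.00817340e-04,
        1.30394436e+00, -3.29886790e-01]), 'dq': array([-0.00151887,  0.00058323,  0.00100245, -0.0016146 ,  0.00021374,
       -0.0005359 ]), 'tau': array([ 5.85625190e-01, -4.79888105e+01, -2.51278621e+01,  5.83036076e-01,
       -1.57949243e+00,  2.45297985e-02]), 'tool_pos': array([598.99883384,  39.49572131, 204.27090558]), 'tcp_rot': array([-3.14075538e+00,  1.21901335e-04,  1.83922056e+00]), 'contact_force': array([-5.53814937, -0.96032432,  5.48703136]), 'moment': array([-0.3307079 ,  0.95589788,  0.01218206]), 'finger_force': 30.00113546848297, 'grip_width': 13.562074282625007}
```

```bash
python3 -m pendant '{"dp":[[0,0,0],[0,0,0],[0,0,0],[0,0,0]],"rotation":[[0,0,0.1],[0,0,0.2],[0,0,0.3],[0,0,0.4]]}'
python3 -m pendant '{"dp":[[0,0,0],[0,0,0],[0,0,0],[0,0,0]],"rotation":[[0,0,0.1],[0,0,0.2],[0,0,0.3],[0,0,0.4]]}'
```

```text
time: 4.25
tool_pos: [598.8, 39.5, 204.3]
tcp_rot: [-3.14, 0.001, 1.436]
contact_force: [-5.8, -1.4, 6.2]
grip_width: 13.9
finger_force: 30.0
time: 4.75
tool_pos: [598.6, 39.5, 204.3]
tcp_rot: [-3.14, 0.001, 1.036]
contact_force: [-7.5, -1.3, 7.3]
grip_width: 14.0
finger_force: 30.0
```

```bash
python3 -m pendant '{"dp":[[0,0,0],[0,0,0],[0,0,0],[0,0,0]],"rotation":[[0,0,0.1],[0,0,0.2],[0,0,0.3],[0,0,0.4]]}'
python3 -m pendant '{"dp":[[0,0,0],[0,0,0],[0,0,0],[0,0,0],[0,0,0],[0,0,0],[0,0,0]],"rotation":[[0,0,0.1],[0,0,0.2],[0,0,0.3],[0,0,0.38],[0,0,0.426],[0,0,0.426],[0,0,0.426]]}'
python3 - <<'E'
from h import *
cap('wrist','w2');cap('top','top1')
a=cv2.convertScaleAbs(cv2.imread('pics/w2.png'),alpha=1.4,beta=10)
b=cv2.convertScaleAbs(cv2.imread('pics/top1.png')[135:265,125:285],alpha=1.6,beta=10)
cv2.imwrite('pics/w2b.png',cv2.resize(a,(800,600),interpolation=2)[:])
cv2.imwrite('pics/top1b.png',cv2.resize(b,None,fx=4,fy=4,interpolation=2))
print(tool()[0])
E
```

```text
time: 5.25
tool_pos: [598.4, 39.7, 204.3]
tcp_rot: [-3.14, 0.002, 0.636]
contact_force: [-8.4, -0.8, 6.6]
grip_width: 13.9
finger_force: 30.0
time: 6.12
tool_pos: [598.3, 39.9, 204.3]
tcp_rot: [-3.141, 0.002, 0.213]
contact_force: [-8.4, -0.1, 7.0]
grip_width: 13.7
finger_force: 30.0
[[ 9.77363323e-01  2.11554453e-01 -2.37653415e-03  5.98292762e+02]
 [ 2.11555740e-01 -9.77365888e-01  3.00980254e-04  3.99024331e+01]
 [-2.25906969e-03 -7.96936501e-04 -9.99997131e-01  2.04271002e+02]
 [ 0.00000000e+00  0.00000000e+00  0.00000000e+00  1.00000000e+00]]
```

View pics/w2b.png

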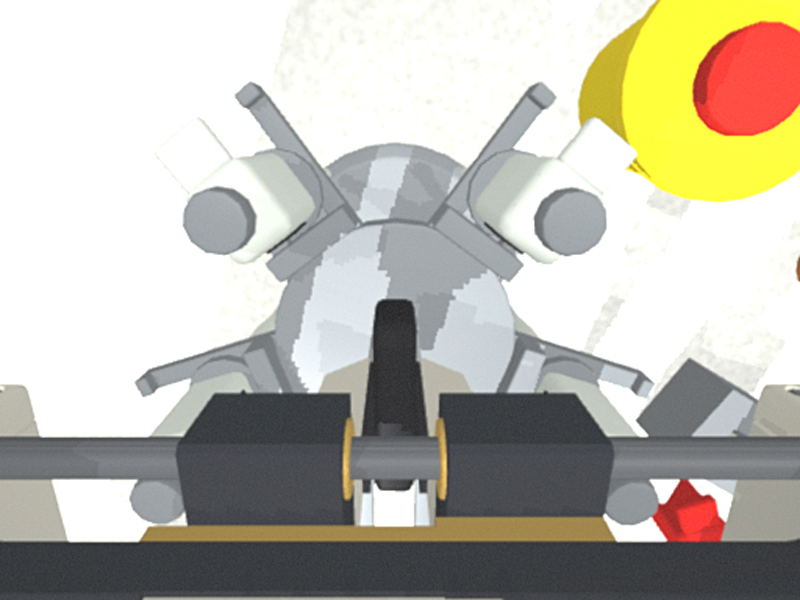

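The head is turned and the branch should now be over the nose. I release the bar, rise and back off to check the alignment.

```bash
python3 -m pendant '{"dp":[[0,0,0],[0,0,0],[0,0,0],[0,0,-0.03],[0,0,-0.08],[0,0,-0.14],[0,0,-0.196],[-0.05,0,-0.196]],"rotation":[[0,0,0],[0,0,0],[0,0,0],[0,0,0],[0,0,0],[0,0,0],[0,0,0],[0,0,0]]}' 0.04
python3 -m pendant '{"dp":[[-0.05,0,0],[-0.1,0,0],[-0.115,0,0],[-0.115,0,0],[-0.115,0,0]],"rotation":[[0,0,0],[0,0,0],[0,0,0],[0,0,0],[0,0,0]]}' 0.06
python3 - <<'E'
from h import *
cap('wrist','w3');cap('top','top1')
a=cv2.convertScaleAbs(cv2.imread('pics/w3.png'),alpha=1.1,beta=0)
cv2.imwrite('pics/w3b.png',cv2.resize(a,(800,600),interpolation=2)[:])
print(tool()[0])
E
```

```text
time: 7.22
tool_pos: [555.4, 28.9, 404.8]
tcp_rot: [3.138, -0.014, 0.214]
contact_force: [-1.0, -0.3, -1.2]
grip_width: 40.0
finger_force: 0.0
time: 7.85
tool_pos: [439.4, 4.9, 399.4]
tcp_rot: [-3.141, -0.0, 0.213]
contact_force: [0.4, -0.4, 0.5]
grip_width: 60.0
finger_force: 0.0
[[ 9.77263561e-01  2.12026434e-01 -8.50623020e-04  4.39344847e+02]
 [ 2.12026774e-01 -9.77263801e-01  3.31283519e-04  4.89281824e+00]
 [-7.61042223e-04 -5.04106166e-04 -9.99999583e-01  3.99127299e+02]
 [ 0.00000000e+00  0.00000000e+00  0.00000000e+00  1.00000000e+00]]
```

View pics/w3b.png

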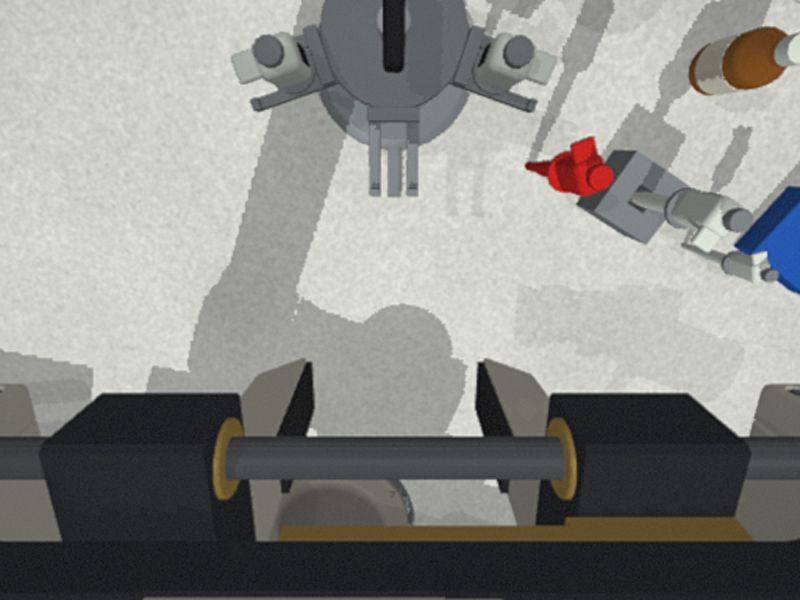

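The nose (394) shows centred between the tines (370–419, middle 394), so the branch is aligned. The pipette in the rest is at (700,215), with the red one at (590,170) and the small twin at (750,262). Next I refine the stand fit and work out the move for a look straight down on the rest.

```bash
python3 - <<'E'
import fit; from fit import *
A=[o for o in obs if o[0]=='w1'and o[2][0]!='nose']
B=[('w3',W(394,195.5),('nose',)),('w3',W(370,195),('lip',19.5)),('w3',W(419,195),('lip',-19.5)),('w3',W(393,71),('bar',32)),('w3',W(269,50),('btn',4)),('w3',W(519,50),('btn',1))]
def res(p):
    q2=[p[0],p[1],p[2],p[3],p[4]]; q1=[p[0],p[1],p[2],p[5],p[4]]
    return np.concatenate([proj(f,pt(q1,k))[0]-uv for f,uv,k in A]+[proj(f,pt(q2,k))[0]-uv for f,uv,k in B])
r=least_squares(res,[599,39,.22,0,0,1.63],loss='soft_l1');print(np.round(r.x,3)); print(np.round(res(r.x),1).reshape(-1,2).tolist())
A=[]
r=least_squares(res,[599,39,.22,0,0,1.63],loss='soft_l1');print(np.round(r.x,3)); print(np.round(res(r.x),1).reshape(-1,2).tolist())
go([450,-240,390],0)
E
```

```text
[ 5.98716e+02  4.10580e+01  2.19000e-01 -1.00000e-03 -7.73600e+00
  1.61900e+00]
[[-0.4, -0.8], [0.1, 0.3], [0.8, -0.5], [0.0, 0.5], [-0.2, 0.3], [0.2, 1.3], [-0.2, 0.3], [0.0, 0.7], [30.5, -0.1], [-31.7, 0.0], [-0.1, -2.4], [-0.5, 0.8], [-1.0, 0.2]]
[ 5.98914e+02  4.04740e+01  2.15000e-01 -0.00000e+00 -7.45600e+00
  1.63000e+00]
[[0.0, 0.7], [30.7, -0.1], [-31.6, -0.1], [0.5, -2.6], [-0.1, 0.4], [-0.4, 0.4]]
dp [-0.0415  0.2416  0.009 ] rot [-0.0004  0.0008  0.2136]
```

```bash
python3 -m pendant '{"dp":[[-0.01,0.055,0],[-0.02,0.11,0],[-0.03,0.165,0],[-0.04,0.22,0.009],[-0.0415,0.2416,0.009],[-0.0415,0.2416,0.009],[-0.0415,0.2416,0.009]],"rotation":[[0,0,0.1],[0,0,0.2],[0,0,0.2136],[0,0,0.2136],[0,0,0.2136],[0,0,0.2136],[0,0,0.2136]]}' 0.06
python3 - <<'E'
from h import *
cap('wrist','w4')
a=cv2.imread('pics/w4.png')[0:250,100:430]
cv2.imwrite('pics/w4b.png',cv2.resize(a,None,fx=2.4,fy=2.4,interpolation=2)[:])
print(tool()[0])
E
```

```text
time: 8.82
tool_pos: [449.3, -239.0, 390.8]
tcp_rot: [-3.141, -0.0, 0.001]
contact_force: [0.6, 0.3, 1.3]
grip_width: 59.6
finger_force: 0.0
[[ 9.99998824e-01  1.39459490e-03  6.38323773e-04  4.49275115e+02]
 [ 1.39450095e-03 -9.99999017e-01  1.47602099e-04 -2.38812811e+02]
 [ 6.38528990e-04 -1.46711782e-04 -9.99999785e-01  3.91061828e+02]
 [ 0.00000000e+00  0.00000000e+00  0.00000000e+00  1.00000000e+00]]
```

View pics/w4b.png

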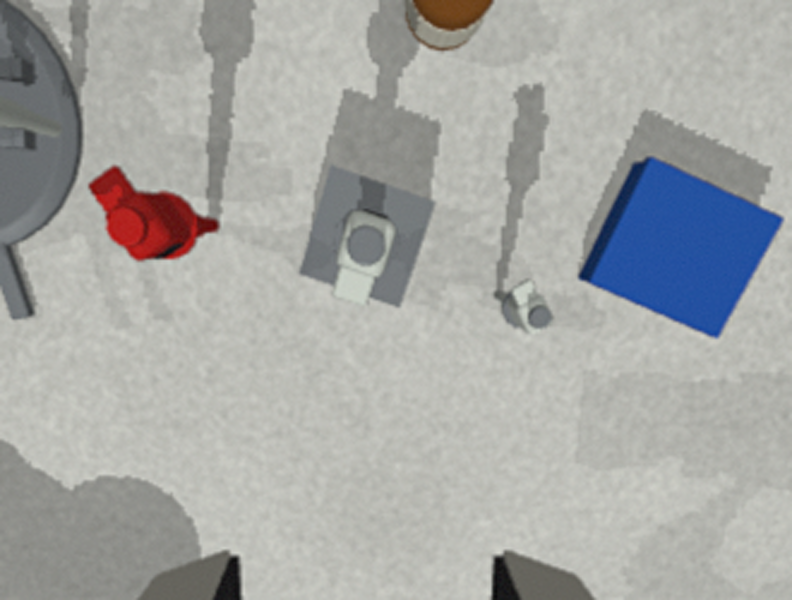

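Seen from directly above, the button is at (366,243), the finger rest's end at (351,300), and the rest's top corners at (333,167), (435,203), (400,305) and (301,272). The red and small pipettes stand well clear.

```bash
python3 - <<'E'
from h import *
C=lambda x,y:((x+.5)/2.4-.5+100,(y+.5)/2.4-.5)
b=atz('w4',C(366,243),205); f=atz('w4',C(351,300),186)
print(b,f,np.linalg.norm((f-b)[:2]),'yaw',np.arctan2(*(b-f)[1::-1]))
r=np.array([atz('w4',C(*p),55) for p in [(333,167),(435,203),(400,305),(301,272)]]);print(r.mean(0),[np.linalg.norm(r[i]-r[i-1]) for i in range(4)])
e=r[0]-r[3];print(np.arctan2(e[1],e[0]))
l=atz('w4',C(344,232),188);rr=atz('w4',C(394,243),188);print('handle w',np.linalg.norm(l-rr))
hand=b.copy();hand[2]=152;y=np.arctan2(*(b-f)[1::-1])
go([*b[:2],270],y);go([*b[:2],152],y)
E
```

```text
[ 524.58740211 -238.38221196  205.        ] [ 497.57527505 -231.15842957  186.        ] 27.961366925555314 yaw -0.2613124673924569
[ 523.61522483 -239.15207112   55.        ] [np.float64(67.31767581281667), np.float64(67.80835492632022), np.float64(67.10003828676531), np.float64(68.24853595753379)]
-0.3274396634488967
handle w 24.002032099817306
dp [ 0.0752 -0.0003  0.1211] rot [-2.000e-04 -6.000e-04  2.627e-01]
dp [ 0.0752 -0.0003  0.2391] rot [-2.000e-04 -6.000e-04  2.627e-01]
```

```bash
python3 -m pendant '{"dp":[[0.04,0,0.03],[0.075,0,0.07],[0.075,-0.0005,0.12],[0.075,-0.0005,0.15],[0.075,-0.0005,0.18],[0.075,-0.0005,0.21],[0.075,-0.0005,0.239],[0.075,-0.0005,0.239]],"rotation":[[0,0,0.13],[0,0,0.26],[0,0,0.27],[0,0,0.27],[0,0,0.27],[0,0,0.27],[0,0,0.27],[0,0,0.27]]}' 0.06
python3 -m pendant '{"dp":[[0,0,0],[0,0,0],[0,0,0],[0,0,0],[0,0,0]],"rotation":[[0,0,0],[0,0,0],[0,0,0],[0,0,0],[0,0,0]]}' 0.0
```

```text
time: 9.88
tool_pos: [523.2, -237.6, 150.4]
tcp_rot: [-3.14, 0.004, -0.269]
contact_force: [-0.1, 0.3, 1.3]
grip_width: 60.2
finger_force: 0.0
time: 10.5
tool_pos: [524.1, -239.6, 152.1]
tcp_rot: [-3.141, -0.001, -0.271]
contact_force: [0.5, 1.7, 3.0]
grip_width: 24.1
finger_force: 29.7
```

```bash
python3 -m pendant '{"dp":[[0,0,-0.015],[0,0,-0.035],[0,0,-0.06],[0,0,-0.085],[0,0,-0.085],[0,0,-0.085]],"rotation":[[0,0,0],[0,0,0],[0,0,0],[0,0,0],[0,0,0],[0,0,0]]}'
python3 - <<'E'
from h import *
print(tool()[1]['contact_force'],tool()[1]['moment'],tool()[1]['grip_width'])
go([440,-215,225],-.27);go([440,6,225],.216)
E
```

```text
time: 11.25
tool_pos: [523.4, -239.4, 235.9]
tcp_rot: [-3.141, 0.001, -0.27]
contact_force: [0.2, 0.1, -2.2]
grip_width: 24.0
finger_force: 29.7
[ 0.1815418   0.07063349 -2.20306142] [-0.04492919  0.19282734 -0.03786922] 24.00370296921204
dp [-0.0869 -0.0012  0.011 ] rot [-0.0004  0.0013 -0.0004]
dp [-0.1459 -0.2142  0.0112] rot [-0.0007  0.0012 -0.4864]
```

```bash
python3 -m pendant '{"dp":[[-0.03,0,0],[-0.06,0,0.005],[-0.087,-0.001,0.011],[-0.1,-0.045,0.011],[-0.111,-0.09,0.011],[-0.122,-0.135,0.011],[-0.135,-0.18,0.011],[-0.146,-0.214,0.011]],"rotation":[[0,0,0],[0,0,0],[0,0,0],[0,0,-0.1],[0,0,-0.2],[0,0,-0.3],[0,0,-0.4],[0,0,-0.486]]}'
python3 -m pendant '{"dp":[[0,0,0],[0,0,0]],"rotation":[[0,0,0],[0,0,0]]}'
python3 - <<'E'
from h import *
cap('wrist','w5');cap('side','s5')
a=cv2.imread('pics/w5.png')
s=cv2.imread('pics/side0.png');s=cv2.imread('pics/s5.png')[110:290,150:330]
cv2.imwrite('pics/w5b.png',np.hstack([cv2.resize(a[:,100:420],(400,480),interpolation=2),cv2.resize(s,(400,480),interpolation=2)]))
u=np.array([-np.cos(.216),-np.sin(.216)])
for r,z in ((155,212),(80,212)): go([*(np.array([598.8,40.6])+r*u),z],.216)
E
```

```text
time: 12.25
tool_pos: [439.4, 7.4, 224.6]
tcp_rot: [-3.141, 0.002, 0.219]
contact_force: [1.8, -1.0, -0.8]
grip_width: 23.9
finger_force: 29.7
time: 12.5
tool_pos: [440.0, 5.3, 225.0]
tcp_rot: [-3.141, 0.001, 0.215]
contact_force: [0.1, -0.3, -1.1]
grip_width: 24.0
finger_force: 29.7
dp [ 0.0076 -0.0011  0.0133] rot [-0.0001  0.0008 -0.0021]
dp [ 0.0826 -0.0012  0.0132] rot [-0.0001  0.0008 -0.0021]
```

View pics/w5b.png

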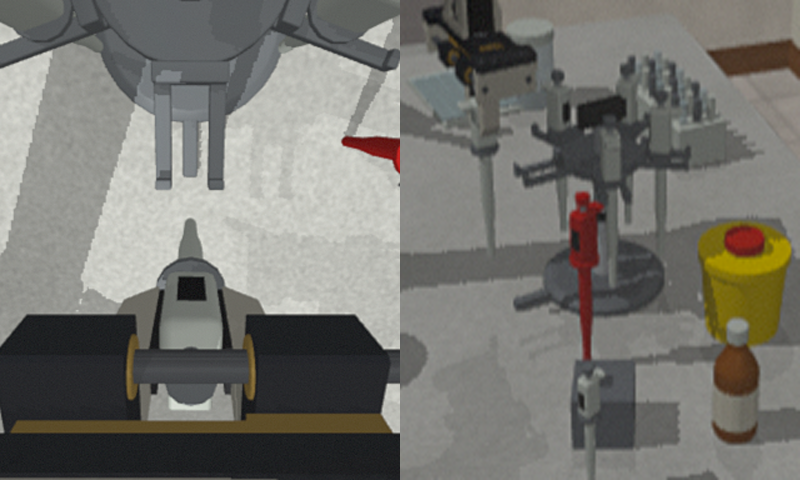

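The gripped pipette hangs straight: tip at (190,220), slot middle at (189.5,187) between the tines, nose at (190,176). I'll check the lateral offset numerically.

```bash
python3 - <<'E'
from h import *
C=lambda x,y:((x+.5)/1.25-.5+100,(y+.5)/1.25-.5)
T,_=tool(); inv=np.linalg.inv(T)
for n,p,z in(('lipmid',(189.5,188.5),165),('slot in',(190,84),158),('nose',(190.5,177),12),('tip',(190,221),78)):
    w=atz('w5',C(*p),z); print(n,w,(inv@[*w,1])[:3])
E
```

```text
lipmid [483.34415462  15.78694637 165.        ] [44.50307124 -1.65657069 60.24665679]
slot in [538.15746237  27.51535973 158.        ] [100.56215953  -1.4796178   67.20378943]
nose [466.61355803  11.45096696  12.        ] [ 27.35028659  -0.95833366 213.25975434]
tip [441.17546304   6.31782722  78.        ] [  1.35185701  -1.34864732 147.27964283]
```

```bash
python3 -m pendant '{"dp":[[0.02,-0.0006,0.013],[0.04,-0.0006,0.013],[0.055,-0.0006,0.013],[0.07,-0.0006,0.013],[0.075,-0.0006,0.013],[0.075,-0.0006,0.013],[0.075,-0.0006,0.013]],"rotation":[[0,0,0],[0,0,0],[0,0,0],[0,0,0],[0,0,0],[0,0,0],[0,0,0]]}'
python3 -m pendant '{"dp":[[0,0,0.006],[0,0,0.012],[0,0,0.015],[0,0,0.015],[0,0,0.015]],"rotation":[[0,0,0],[0,0,0],[0,0,0],[0,0,0],[0,0,0]]}'
```

```text
time: 13.48
tool_pos: [513.0, 21.9, 212.6]
tcp_rot: [-3.141, 0.0, 0.215]
contact_force: [0.2, -0.0, -1.4]
grip_width: 23.8
finger_force: 29.7
time: 14.1
tool_pos: [513.6, 22.3, 197.8]
tcp_rot: [3.142, -0.0, 0.216]
contact_force: [-0.0, -0.5, -0.8]
grip_width: 24.1
finger_force: 29.7
```

```bash
python3 -m pendant '{"dp":[[0,0,0.003],[0,0,0.006],[0,0,0.007],[0,0,0.008],[0,0,0.008]],"rotation":[[0,0,0],[0,0,0],[0,0,0],[0,0,0],[0,0,0]]}'
python3 -m pendant '{"dp":[[0,0,0.001],[0,0,0.002],[0,0,0.003],[0,0,0.004],[0,0,0.004]],"rotation":[[0,0,0],[0,0,0],[0,0,0],[0,0,0],[0,0,0]]}'
```

```text
time: 14.72
tool_pos: [513.5, 22.2, 189.7]
tcp_rot: [-3.141, -0.0, 0.216]
contact_force: [-0.2, -0.5, -1.1]
grip_width: 23.9
finger_force: 29.7
time: 15.35
tool_pos: [513.4, 22.3, 185.6]
tcp_rot: [-3.141, 0.0, 0.216]
contact_force: [0.7, 0.6, -1.0]
grip_width: 24.0
finger_force: 29.7
```

```bash
python3 - <<'E'
from h import *
cap('wrist','w6');a=cv2.imread('pics/w6.png');cap('side','s6')
s=cv2.imread('pics/s6.png')[130:220,190:280]
cv2.imwrite('pics/w6b.png',np.hstack([cv2.resize(a[:,100:420],(400,480),interpolation=2),cv2.resize(s,(400,480),interpolation=2)]))
E
```

```bash
python3 -m pendant '{"dp":[[0,0,0.001],[0,0,0.002],[0,0,0.002],[0,0,0.002]],"rotation":[[0,0,0],[0,0,0],[0,0,0],[0,0,0]]}'
python3 -m pendant '{"dp":[[0,0,0.0005],[0,0,0.001],[0,0,0.001]],"rotation":[[0,0,0],[0,0,0],[0,0,0]]}'
```

```text
time: 15.95
tool_pos: [513.6, 22.2, 185.1]
tcp_rot: [3.141, -0.001, 0.216]
contact_force: [-3.1, -0.4, 9.4]
grip_width: 24.0
finger_force: 29.7
time: 16.32
tool_pos: [513.6, 22.2, 184.9]
tcp_rot: [3.141, -0.002, 0.216]
contact_force: [-5.7, -0.5, 15.5]
grip_width: 23.9
finger_force: 29.7
```

```bash
python3 -m pendant '{"dp":[[0,0,-0.002],[0,0,-0.004],[0.002,0,-0.004],[0.003,0,-0.004],[0.004,0,-0.004],[0.004,0,-0.004]],"rotation":[[0,0,0],[0,0,0],[0,0,0],[0,0,0],[0,0,0],[0,0,0]]}'
python3 -m pendant '{"dp":[[0.001,0,0],[0.002,0,0],[0.002,0,0],[0.002,0,0]],"rotation":[[0,0,0],[0,0,0],[0,0,0],[0,0,0]]}'
```

```text
time: 17.08
tool_pos: [517.4, 23.1, 186.5]
tcp_rot: [-3.141, 0.0, 0.216]
contact_force: [0.2, -0.8, -1.2]
grip_width: 23.8
finger_force: 29.7
time: 17.58
tool_pos: [519.3, 23.5, 186.7]
tcp_rot: [-3.142, -0.0, 0.216]
contact_force: [-0.2, 0.5, -1.3]
grip_width: 23.8
finger_force: 29.7
```

```bash
python3 -m pendant '{"dp":[[0.001,0,0],[0.001,0,0],[0.001,0,0]],"rotation":[[0,0,0],[0,0,0],[0,0,0]]}'
python3 -m pendant '{"dp":[[0.001,0,0],[0.001,0,0],[0.001,0,0]],"rotation":[[0,0,0],[0,0,0],[0,0,0]]}'
```

```text
time: 17.95
tool_pos: [520.3, 23.7, 186.7]
tcp_rot: [-3.142, -0.0, 0.216]
contact_force: [0.1, -0.2, -0.5]
grip_width: 23.8
finger_force: 29.7
time: 18.32
tool_pos: [521.0, 23.9, 186.6]
tcp_rot: [-3.141, 0.001, 0.216]
contact_force: [-2.0, -1.0, -0.2]
grip_width: 23.9
finger_force: 29.7
```

```bash
python3 -m pendant '{"dp":[[0.0007,0,0],[0.0007,0,0],[0.0007,0,0]],"rotation":[[0,0,0],[0,0,0],[0,0,0]]}'
```

```text
time: 18.7
tool_pos: [521.2, 24.0, 186.6]
tcp_rot: [-3.141, 0.002, 0.216]
contact_force: [-4.6, -1.3, 2.5]
grip_width: 23.8
finger_force: 29.7
```

```bash
python3 -m pendant '{"dp":[[-0.0008,0,0],[-0.0008,0,0.0006],[-0.0008,0,0.001],[-0.0008,0,0.001]],"rotation":[[0,0,0],[0,0,0],[0,0,0],[0,0,0]]}'
python3 -m pendant '{"dp":[[0,0,0.0004],[0,0,0.0006],[0,0,0.0006]],"rotation":[[0,0,0],[0,0,0],[0,0,0]]}'
```

```text
time: 19.2
tool_pos: [521.1, 23.9, 185.6]
tcp_rot: [-3.141, 0.0, 0.216]
contact_force: [-3.5, -1.3, 1.4]
grip_width: 24.0
finger_force: 29.7
time: 19.58
tool_pos: [521.1, 23.9, 185.3]
tcp_rot: [-3.142, -0.0, 0.216]
contact_force: [-4.9, -0.5, 3.3]
grip_width: 24.0
finger_force: 29.7
```

```bash
python3 -m pendant '{"dp":[[0,0,0.0003],[0,0,0.0003]],"rotation":[[0,0,0],[0,0,0]]}'
python3 -m pendant '{"dp":[[0,0,0],[0,0,0],[0,0,0],[0,0,0]],"rotation":[[0,0,0],[0,0,0],[0,0,0],[0,0,0]]}' 0.05
python3 -m pendant '{"dp":[[0,0,-0.02],[0,0,-0.05],[0,0,-0.1],[0,0,-0.15],[0,0,-0.2],[-0.05,0,-0.215],[-0.1,0,-0.215],[-0.1,0,-0.215]],"rotation":[[0,0,0],[0,0,0],[0,0,0],[0,0,0],[0,0,0],[0,0,0],[0,0,0],[0,0,0]]}'
python3 -m pendant '{"dp":[[0,0,0],[0,0,0]],"rotation":[[0,0,0],[0,0,0]]}'
python3 - <<'E'
from h import *
cap('wrist','w7');cap('side','s7')
a=cv2.imread('pics/w7.png')[0:192,128:384]
s=cv2.imread('pics/s7.png')[130:250,180:300]
cv2.imwrite('pics/w7b.png',np.hstack([cv2.resize(a,(400,300),interpolation=2),cv2.resize(s,(400,400),interpolation=2)[:300]]) if 0 else np.vstack([cv2.resize(a,(600,300),interpolation=2)*0+0,][:0]+[np.hstack([cv2.copyMakeBorder(cv2.resize(a,(400,300),interpolation=2),0,100,0,0,0),cv2.resize(s,(400,400),interpolation=2)])]))
E
```

```text
time: 19.82
tool_pos: [521.1, 23.9, 185.2]
tcp_rot: [3.142, -0.0, 0.216]
contact_force: [-5.3, -1.6, 6.1]
grip_width: 24.0
finger_force: 29.7
time: 20.32
tool_pos: [521.4, 24.0, 184.7]
tcp_rot: [-3.142, -0.0, 0.216]
contact_force: [-0.3, 0.5, -0.2]
grip_width: 49.8
finger_force: 0.0
time: 21.32
tool_pos: [421.2, 2.3, 400.9]
tcp_rot: [3.141, -0.002, 0.215]
contact_force: [-0.4, 0.7, -0.5]
grip_width: 50.0
finger_force: 0.0
time: 21.58
tool_pos: [424.3, 2.6, 399.4]
tcp_rot: [-3.141, 0.0, 0.216]
contact_force: [0.4, -0.1, -1.3]
grip_width: 50.0
finger_force: 0.0
```

View pics/w7b.png

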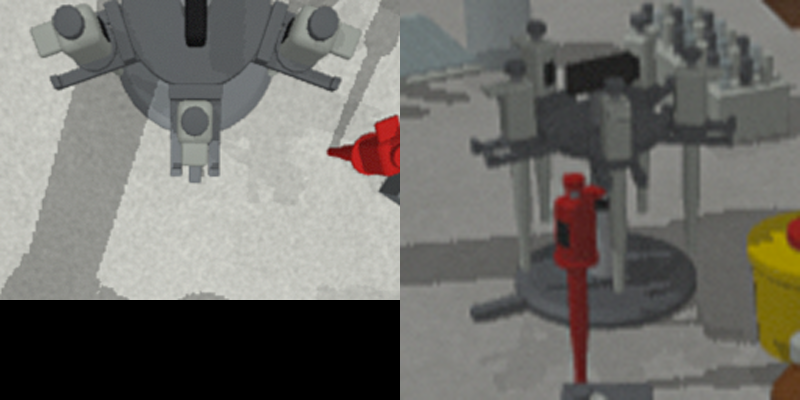

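The pipette hangs upright on the branch over the nose: button (195,121), nose end (195,180), neighbours' buttons (69,22) and (325,22). I'll check numerically that it's home, comparing it with the neighbours.

```bash
python3 - <<'E'
from h import *
C=lambda x,y:((x+.5)/1.5625-.5+128,(y+.5)/1.5625-.5)
P=[atz('w7',C(*p),238) for p in((195,121),(69,22),(325,22))];print(P)
a,b,c=[p[:2] for p in P]
print(np.linalg.norm(a-b),np.linalg.norm(a-c),'ideal',160*np.sin(np.radians(36)),np.linalg.norm(b-c),160*np.sin(np.radians(72)))
n=atz('w7',C(195,180),12);print(n,np.arctan2(40.6-n[1],598.8-n[0]),np.arctan2(40.6-a[1],598.8-a[0]),np.hypot(598.8-a[0],40.6-a[1]))
E
```

```text
[array([520.09401491,  23.77729366, 238.        ]), array([557.51936626, 108.11053231, 238.        ]), array([589.98503076, -39.281001  , 238.        ])]
92.2645764404974 94.13342988691477 ideal 94.04564036679571 150.92476093751247 152.16904260722455
[469.50590191  12.31872011  12.        ] 0.21534438362273384 0.21057260127451805 80.48375946730945
```

```bash
python3 -c "
from plant import workorder
print(workorder.close_job())"
```

```text
the job is handed in; nothing more can be done
None
```

The carousel's empty branch is turned over the nose and the pipette hangs on it, upright and fully home (button measured about 80 mm from the axis); I handed the job in at about 22 s, and no verdict came back.

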